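# Shut down the food warmer and put its knob back

## Robot

A 6-joint arm with a two-finger parallel gripper is mounted at the origin on a cart in front of the work surface, level with it; the furniture and walls round the work are solid. World frame = base frame: x ahead of the robot, y to its left, z up, the work surface at z = 0. Lengths are in m, angles in rad, forces in N, time in s.
With the tool pointing down it reaches from about 0.425 to 0.925 m from the base axis. Payload 12.5 kg.
Tool frame: the origin (TCP) lies between the finger pads, 19 mm behind the fingertips; this is the grasp point; z points along the fingers, y is the line along which they close (so a half turn about z gives the same grasp; the last joint's range is limited). The gripper opens to 85 mm and grips with 20 to 120 N. Pads are 22 mm wide; open, the fingers measure 114 mm over their backs; the gripper's body (76 mm by 85 mm) begins 54 mm behind the grasp point. The pads swing forward as they close: fully open they stand 13 mm farther back than shut.
Start: joints at [1.227, 0.491, 1.559, -0, 1.092, -0.106], TCP at [0.147, 0.607, 0.25] pointing down, gripper open.
Joint ranges: [-3.1, 3.1], [-0.84, 2.19], [0.05, 2.79], [-1.13, 4.28], [0.06, 2.93], [-2.69, 2.69]. Speed limits (rad/s): [2.22, 2.22, 2.79, 3.14, 3.14, 3.14].

## Interface

Orientations are given as a unit quaternion [w, x, y, z].
In Python, from cell import readout, cams, robot gives the robot as it stands. The module is installed in compiled form; this text tells all that it offers.
- The arm moves only by the tool drive_tool, never from a script. Its argument "deltas" is text: rows parted by semicolons, each of 7 numbers parted by spaces: the shift along the tool's x, y, z scaled (see below), then the turn, a rotation vector about the tool's x, y, z scaled (see below), then the opening, from 0 (shut) to 1 (fully open). In form: x y z wx wy wz gripper; .... A call has 1 to 10 rows; each row is the pose to reach, as a shift and turn from the pose commanded when the call began, along the tool's axes at that moment; what a row does not reach only later rows make up. The controller multiplies each number of a shift by 1000 mm and each number of a turn by 90 degrees. A row lasts 1/12 s, in which the tool goes at most 41.7 mm and 7.16 degrees, less where a joint would pass 70% of its speed; a pose out of reach is approached as far as the arm can. A call with a number of a shift or a turn outside -1 to 1 is refused whole. A call with a gripper value outside its range is refused whole. The fingers move at their own pace and stop on an object; the grip force is fixed at half the most. Time passes only in rows, so rows that repeat a pose let the fingers close. It gives the time, the measured TCP pose, the force, the opening and the grip force at its end, in the units of the state.
- readout.get_state(): the state, without advancing time (a new reading comes with each control period).
- cams.grab_frame(name): name is "side" or "top" or "wrist"; returns a dict with "color" (384x512x3 uint8, red, green, blue), "range_z" (384x512 float32, m along the optical axis (not along the pixel's ray), 0 where there is no reading), "mtx" (3x3 intrinsics, pixels), "extrinsics" (4x4, takes a point from world to camera coordinates). Camera axes: x right, y down, z forward; pixel columns grow to the right and rows downward; lengths in m; the calibration is good to about 2 mm. A picture is of the moment at which its call begins.
- robot.hand_in(): hands the job in; it is judged then, once.
Trained networks look in the newest picture that a camera, given by its name, has taken for a name from the list of things; names that differ only in an ending like _2 or _b are one class to them, and where a whole thing is asked for, a point or a joint stands for the part that bears it (a point fixed in the world has none). Each returns a list of dicts, best first, with "score" (0 to 1); they miss things now and then, are a little off and sometimes report something else, mostly with a low value. They report only what shows in the picture. A call takes as long as a camera call. They do not tell look-alikes from the thing itself.
- cams.boxes_of(camera, target): "at" ([x, y, z] in m, in the coordinates of the camera as it stood for that picture, good to about 4 mm: the middle of the surface that is visible of it).
- cams.silhouettes(camera, target): "region" (384x512 bool, what is visible of it).
The state is a dict: "time": time; "joint_pos": joint angles; "qvel": joint speeds; "joint_efforts": joint torques, N m; "tcp_pos": TCP position; "tool_rot": TCP orientation; "wrist_force": force on the tool from outside, world axes, zero at the start; "ft_torque": the same for the moment, N m; "opening": finger opening in m; "grasp_force": force on a finger pad.
Only numpy, scipy, OpenCV 4.12 (cv2) and the standard library are available. Lean on these libraries where they do the work, as an engineer would, in place of code of your own. Each camera call takes 0.05 s, during which the arm holds its last target. There are 200 camera calls.

## Task

Service is over: shut down the food warmer on the worktop. With one finger drag along the bank, sweep its four red zone levers from standing up (on) to fully laid over (off), starting at the lever beside the bare square spindle and not taking the finger away from the bank before all four are off. Then push the washed black temperature knob fully home on the spindle, flush against the panel, let go of it, and leave everything else on the worktop where it stands.

Things in the scene. Friction and masses are not known exactly. Their poses are not given: they have to be found in the camera images.
- warmer: Stainless food warmer, fixed, 243 deep (x) x 464 wide (y) x 312 mm high; origin under its centre, x away from the robot, z up. Its sloped front is a black control panel whose outward normal leans 25 degrees from vertical towards the robot. Overshelf above: underside at 300 mm, front edge 29 mm nearer the robot than the lever row. A vertical tool strikes it: work along the panel's normal.
- bank_start (a point): Panel surface under the pivot of the first (left-hand) lever, next to the spindle. z = outward normal of the panel, x = up the slope, y = along the bank towards the spindle (left). The four levers stand at y = 0, -58, -116 and -174 mm from here, so the drag runs to the right.
- bank_mid (a point): Point on the panel surface in the middle of the lever row, 87 mm along the bank from bank_start; same axes.
- bank_end (a point): Point on the panel surface under the pivot of the fourth (last, right-hand) lever; same axes as bank_start. The panel goes on 116 mm beyond it.
- zone_1 (a joint): First lever, red paddle, 20 mm wide, 10 mm thick along the bank. 0 = on: square to the panel, tip 54 mm off it. Tips towards bank_end; 1.15 rad = off, against its stop, its highest point then 29 mm off the panel. Over-centre spring: springs back below 0.45 rad, snaps to off beyond. A fingertip travelling 32 to 48 mm off the panel (best 40) tips it with 2 to 3 N and passes over it.
- zone_2 (a joint): Second lever, like zone_1.
- zone_3 (a joint): Third lever, like zone_1.
- zone_4 (a joint): Fourth lever (last of the bank), like zone_1.
- spindle_foot (a point): Foot of the bare brass spindle, on its axis at the panel surface, 85 mm from the first lever, on the side away from the others. z = spindle axis = panel normal; x and y are square to the flats of its 14 mm square shaft and turn with it. The shaft stands 22 mm out of the panel, tip tapered.
- spindle_shaft (a joint): Turn of the spindle about its axis (rad, counter-clockwise seen from outside), 0 when its flats are square to the panel edges; it turns stiffly (0.04 N m) between -1.2 and 1.2, so it also yields when pushed round.
- knob: Black temperature knob, 66 mm across, 57 mm high, 90 g, standing left of the warmer. Origin: centre of the underside, z up. On top a bar grip 56 mm long (x), 22 mm wide (y), 30 to 57 mm above the underside: grip across the 22 mm. Underneath a square bore 16.8 mm wide, 24 mm deep, mouth chamfered, flats square to x and y: fits the spindle in four ways. Home: its origin on spindle_foot.
- milk_carton: Green and white milk carton, 71 x 72 x 228 mm, origin under its centre; a bystander.
- blue_box: White food box with a blue lid, 124 x 157 x 51 mm, origin under its centre; a bystander.
- steel_dish: Small two-handled steel dish, 132 x 165 x 43 mm, origin under its centre, in front of the warmer; a bystander.
There are look-alikes about, which are no part of the job. Leave any green look-alike of the knob alone.

How it is judged:
By the outcome, as a careful person would: the job done as asked, in the order asked, and still so for the second after the job is handed in, with the robot touching nothing.
It also fails if it takes over 72 s, if anything falls off the work surface, if the arm or the gripper's body presses on something with over 40 N, if the wrist force passes 120 N, or if a joint passes its speed limit or range.

## Working session

There is one attempt and no reset: what is moved stays moved. The work goes in short steps, Python scripts to look and compute and a tool call to move; the robot and the scene stay as the last step left them, time stands still between calls to the robot, and variables do not carry over. Pictures are saved under pics/ and viewed, at most 11 in all, crops included, and the job is handed in when it is done.

Besides the shell and the picture viewer there is one more tool, called after "Call:" by a JSON object that holds its "api" and its "payload", one argument or row to a line. drive_tool: Moves the arm, as the interface text tells. Shifts and turns lie within -1 to 1; 1 stands for 1000 mm of shift or 90 degrees of turn. Its arguments: {"type":"object","properties":{"deltas":{"type":"string"}},"required":["deltas"]}

```bash
mkdir -p pics; cat > h.py <<'E'
import numpy as np, cv2
from cell import readout, cams, robot
from scipy.spatial.transform import Rotation as R
def grab(n):
    f=cams.grab_frame(n); return f
def world(f):
    z=f["range_z"]; K=f["mtx"]; v,u=np.mgrid[:z.shape[0],:z.shape[1]]
    p=np.stack([(u-K[0,2])/K[0,0]*z,(v-K[1,2])/K[1,1]*z,z],-1)
    T=np.linalg.inv(f["extrinsics"]); w=p@T[:3,:3].T+T[:3,3]; w[z==0]=np.nan; return w
def w1(f,p):
    T=np.linalg.inv(f["extrinsics"]); return T[:3,:3]@np.array(p)+T[:3,3]
def rot(q): return R.from_quat(np.r_[q[1:],q[0]])
E
python3 - <<'E'
from h import *
s=readout.get_state(); print(s)
ims=[]
for c in ["side","top"]:
    f=grab(c); np.savez(c+'.npz',**f); ims.append(f["color"])
    print(c,np.linalg.inv(f["extrinsics"])[:3].round(3).tolist())
    for t in ["warmer","zone_1","spindle_foot","knob","milk_carton","blue_box","steel_dish"]:
        print(t,[(round(b["score"],2),w1(f,b["at"]).round(3).tolist()) for b in cams.boxes_of(c,t)[:5]])
for c,i in zip("st",ims): cv2.imwrite(f"pics/{c}1.png",cv2.resize(i[...,::-1],(768,576)))
E
```

```text
{'time': 0.0, 'joint_pos': array([ 1.22743877e+00,  4.91554511e-01,  1.55945728e+00, -1.46820451e-05,
        1.09168084e+00, -1.05579196e-01]), 'qvel': array([ 0.00055632, -0.00082994, -0.00148252,  0.00028539,  0.0006615 ,
        0.00103768]), 'joint_efforts': array([-3.61186947e-03, -6.18447590e+01, -2.61590052e+01, -2.23477446e-04,
        4.08752501e-03, -1.86851776e-05]), 'tcp_pos': array([0.14711412, 0.60722885, 0.24942816]), 'tool_rot': array([-1.16072378e-04,  1.18605923e-01,  9.92941253e-01, -5.37643294e-04]), 'wrist_force': array([ 0.00413918, -0.14014437,  0.8320233 ]), 'ft_torque': array([ 0.02171704, -0.00424619,  0.02930814]), 'grasp_force': 0.0, 'opening': 0.08536839953341274}
side [[0.997, -0.01, 0.072, 0.43], [-0.068, -0.455, 0.888, -1.333], [0.024, -0.891, -0.454, 0.732]]
warmer [(0.86, [0.641, -0.235, 0.102]), (0.28, [0.555, -0.144, 0.107])]
zone_1 [(0.53, [0.556, -0.144, 0.103])]
spindle_foot [(0.18, [0.579, -0.228, 0.071])]
knob [(0.87, [0.459, 0.154, 0.031]), (0.77, [0.452, 0.265, 0.042])]
milk_carton [(0.55, [0.646, 0.309, 0.031])]
blue_box [(0.79, [0.355, -0.443, 0.053])]
steel_dish [(0.65, [0.373, -0.152, 0.018])]
top [[-0.079, -0.968, 0.239, 0.161], [-0.997, 0.076, -0.023, 0.004], [0.004, -0.24, -0.971, 1.484]]
warmer [(0.61, [0.603, -0.141, 0.312]), (0.26, [0.451, 0.265, 0.033])]
zone_1 []
spindle_foot []
knob [(0.83, [0.46, 0.168, 0.029]), (0.5, [0.449, 0.264, 0.033]), (0.24, [0.563, -0.145, 0.067])]
milk_carton []
blue_box [(0.95, [0.358, -0.409, 0.053])]
steel_dish [(0.62, [0.379, -0.189, 0.009])]
```

View pics/s1.png

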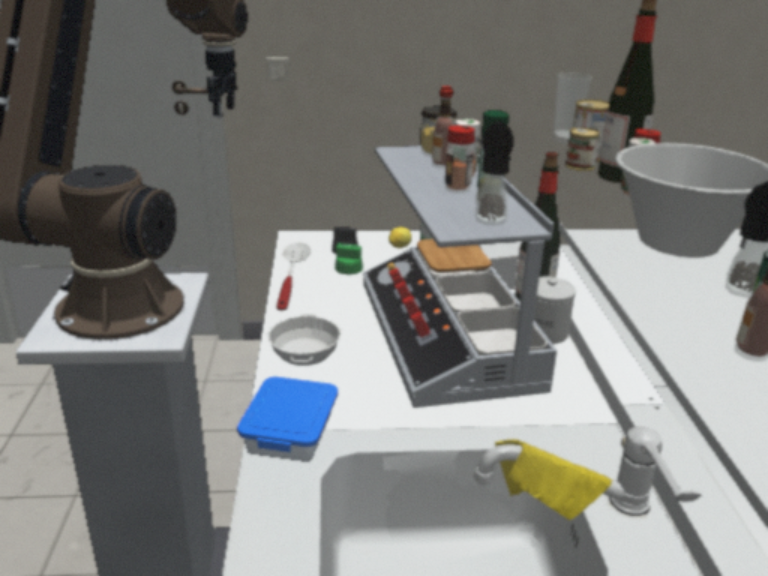

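View pics/t1.png

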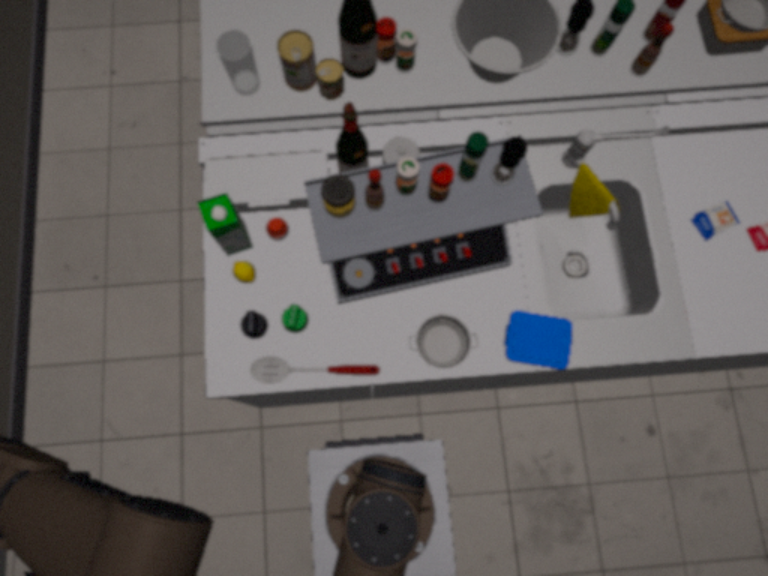

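The side view shows the panel with levers at about (395,272) to (420,325) and the green decoy at (349,258), with the black knob behind it at (344,238). The top view shows the spindle at (360,272), levers from (393,266) to (464,251), the black knob at (254,324) and the green one at (295,318).

```bash
cat > m.py <<'E'
from h import *
out={}
for c in ["side","top"]:
    f=dict(np.load(c+'.npz')); w=world(f); im=f["color"].astype(int); r,g,b=im[...,0],im[...,1],im[...,2]
    inb=(w[...,0]>.42)&(w[...,0]<.68)&(w[...,1]>-.42)&(w[...,1]<.12)&(w[...,2]>.03)&(w[...,2]<.25)
    blk=inb&(im.max(-1)<60)
    P=w[blk]
    # ransac-like plane with refinement
    best=None; rng=np.random.default_rng(0)
    for _ in range(500):
        a=P[rng.choice(len(P),3)]; n=np.cross(a[1]-a[0],a[2]-a[0]); 
        if np.linalg.norm(n)<1e-6: continue
        n/=np.linalg.norm(n); k=(abs((P-a[0])@n)<.004)
        if best is None or k.sum()>best.sum(): best=k
    Q=P[best]; m=Q.mean(0); n=np.linalg.svd(Q-m)[2][2]; n*=np.sign(n[2])
    print(c,len(P),len(Q),"n",n.round(3),"tilt",np.degrees(np.arccos(n[2])).round(1),"yaw",np.degrees(np.arctan2(n[1],n[0])).round(1),"d",(n@m).round(4), "resid",np.std((Q-m)@n).round(4))
    red=(inb&(r>90)&(g<60)&(b<60)).astype(np.uint8)
    N,L,S,C=cv2.connectedComponentsWithStats(red)
    for i in range(1,N):
        if S[i,4]>8:
            p=w[L==i]; p=p[~np.isnan(p[:,0])]; h=(p-m)@n
            print(" red",C[i].round(1),S[i,4],np.median(p,0).round(4),"h",np.percentile(h,[5,50,95]).round(3))
E
python3 m.py
python3 - <<'E'
import sys; sys.path.insert(0,'.')
from h import *
t=np.load('top.npz')['color'][150:215,200:360]; s=np.load('side.npz')['color'][150:275,220:380]
a=cv2.resize(t[...,::-1],None,fx=5,fy=5,interpolation=cv2.INTER_CUBIC); cv2.imwrite('pics/t2.png',a)
E
```

```text
side 1820 1810 n [-0.417 -0.062  0.907] tilt 24.9 yaw -171.6 d -0.1656 resid 0.0014
 red [272.  199.7] 225 [ 0.5598 -0.193   0.1096] h [0.019 0.043 0.054]
top 2191 1733 n [-0.418 -0.061  0.906] tilt 25.0 yaw -171.8 d -0.1666 resid 0.0021
 red [311.2 167.3] 12 [ 0.5714 -0.2501  0.1174] h [0.04  0.051 0.055]
 red [279.3 174.1] 10 [ 0.5546 -0.135   0.1204] h [0.044 0.053 0.057]
 red [263.5 178.2] 12 [ 0.5436 -0.0793  0.1194] h [0.043 0.053 0.057]
```

View pics/t2.png

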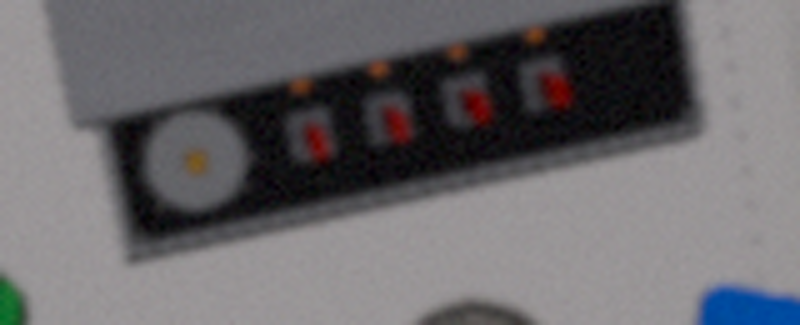

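The enlarged top view shows the spindle tip at (197,162), with the disc centred on it. The four upright red levers run from (318,145) to (556,92). The plane fit gives a 25.0° tilt, which matches the spec.

```bash
cat >> h.py <<'E'
n=np.array([-.4175,-.0615,.9066]); n/=np.linalg.norm(n); D=-.1661
yb=np.cross([0,0,1],-n); yb=np.cross(n,[0,0,1]); yb/=np.linalg.norm(yb); yb*=np.sign(yb[1]); xs=np.cross(yb,n)
def ray(f,u,v,h):
    T=np.linalg.inv(f["extrinsics"]); d=T[:3,:3]@np.linalg.inv(f["mtx"])@[u,v,1]; o=T[:3,3]
    return o+d*((D+h-o@n)/(d@n))
def delta(pos,Rt,s=None):
    s=s or readout.get_state(); R0=rot(s["tool_rot"])
    d=R0.inv().apply(np.array(pos)-s["tcp_pos"]); rv=(R0.inv()*R.from_matrix(Rt)).as_rotvec()
    print("delta",d.round(4),"turn/90",(rv/(np.pi/2)).round(4),"|d|",np.linalg.norm(d).round(3),"deg",np.degrees(np.linalg.norm(rv)).round(1))
def tool(y,z):
    z=np.array(z)/np.linalg.norm(z); y=y-z*(y@z); y/=np.linalg.norm(y); return np.stack([np.cross(y,z),y,z],1)
E
python3 - <<'E'
from h import *
f=dict(np.load('top.npz')); print("yb",yb,"xs",xs)
S=ray(f,239.2,182.2,.02)-.02*n; print("spindle foot",S.round(4))
for a in [(311.2,167.3,),(279.3,174.1),(263.5,178.2)]:
    p=ray(f,*a,.050)-.05*n; print("lever",p.round(4),"rel spindle along y",((p-S)@yb).round(4),"x",((p-S)@xs).round(4))
# knobs
w=world(f); im=f["color"].astype(int)
k=(im.max(-1)<70)&(abs(w[...,0]-.45)<.06)&(abs(w[...,1]-.265)<.055)&(w[...,2]>.015); p=w[k]
print("knob n",k.sum(),"med",np.median(p,0).round(4),"ext",np.ptp(p,0).round(3))
t=p[p[:,2]>.048]; c=t.mean(0); v=np.linalg.svd((t-c)[:,:2])[2][0]; print("bar",len(t),c.round(4),np.degrees(np.arctan2(v[1],v[0])).round(1))
# waypoint above knobs
s=readout.get_state(); R0=rot(s["tool_rot"]).as_matrix()
delta([.40,.30,.30],R0)
fw=grab("wrist"); T=np.linalg.inv(fw["extrinsics"]); print("wristcam in tool",(R0.T@(T[:3,3]-s["tcp_pos"])).round(3),(R0.T@T[:3,:3]).round(2).tolist(),fw["mtx"][0,0])
E
```

```text
yb [-0.14573276  0.98932399  0.        ] xs [0.89691572 0.13212052 0.42200279]
spindle foot [0.5525 0.0076 0.0717]
lever [ 0.5917 -0.2468  0.0725] rel spindle along y -0.2573 x 0.0019
lever [ 0.5755 -0.1326  0.0728] rel spindle along y -0.142 x 0.0026
lever [ 0.5653 -0.0762  0.0719] rel spindle along y -0.0848 x 0.0005
knob n 218 med [0.4507 0.2652 0.0358] ext [0.053 0.058 0.051]
bar 92 [0.4517 0.2706 0.057 ] 175.0
delta [-0.3181 -0.2392 -0.05  ] turn/90 [-0.  0.  0.] |d| 0.401 deg 0.0
wristcam in tool [ 0.069 -0.    -0.125] [[0.0, -0.96, -0.27], [1.0, 0.0, 0.0], [-0.0, -0.27, 0.96]] 290.4870887381111
```

Call:
{"api": "drive_tool", "payload": {
  "deltas": "-0.032 -0.024 -0.03 0 0 0 1;-0.318 -0.239 -0.05 0 0 0 0;-0.318 -0.239 -0.05 0 0 0 0;-0.318 -0.239 -0.05 0 0 0 0;-0.318 -0.239 -0.05 0 0 0 0;-0.318 -0.239 -0.05 0 0 0 0;-0.318 -0.239 -0.05 0 0 0 0;-0.318 -0.239 -0.05 0 0 0 0;-0.318 -0.239 -0.05 0 0 0 0;-0.318 -0.239 -0.05 0 0 0 0"
}}

```text
time: 1.68
tcp_pos: [0.4014, 0.2979, 0.3005]
tool_rot: [0.0, 0.119, 0.993, 0.0]
wrist_force: [0.8, 1.8, 0.8]
opening: -0.0001
grasp_force: 0.0
```

```bash
python3 - <<'E'
from h import *
f=grab("wrist"); np.savez("w1.npz",**f)
s=readout.get_state(); print(s["tcp_pos"],s["opening"],s["joint_pos"].round(2))
cv2.imwrite("pics/w1.png",f["color"][...,::-1])
w=world(f); im=f["color"].astype(int)
k=(im.max(-1)<75)&(abs(w[...,0]-.45)<.06)&(abs(w[...,1]-.265)<.055)&(w[...,2]>.01); p=w[k]
if k.sum():
    t=p[p[:,2]>.05]; c=t.mean(0); v=np.linalg.svd((t-c)[:,:2],full_matrices=False)[2][0]; print("bar",len(t),c.round(4),np.degrees(np.arctan2(v[1],v[0])).round(1), "ext",p.min(0).round(3),p.max(0).round(3))
B=[.5653+.0,-.0762,.0720]; S=np.array([.5525,.0076,.0717])
A=S-.085*yb+.001*xs
Rt=tool(yb,-n)
for nm,q in [("hover",A+.042*yb+.16*n),("start",A+.042*yb+.059*n)]: print(nm,q.round(4)); delta(q,Rt,s)
E
```

```text
[0.40398854 0.2955085  0.30073374] -0.00020075802585446662 [ 0.5   0.26  1.79 -0.    1.09 -0.83]
bar 8397 [0.3984 0.2901 0.3227] -59.1 ext [0.39  0.242 0.01 ] [0.482 0.32  0.377]
hover [ 0.4929 -0.0446  0.2172]
delta [-0.1671 -0.3092  0.0839] turn/90 [-0.0539 -0.2725 -0.2421] |d| 0.361 deg 33.2
start [ 0.535  -0.0384  0.1256]
delta [-0.2064 -0.2932  0.1756] turn/90 [-0.0539 -0.2725 -0.2421] |d| 0.399 deg 33.2
```

View pics/w1.png

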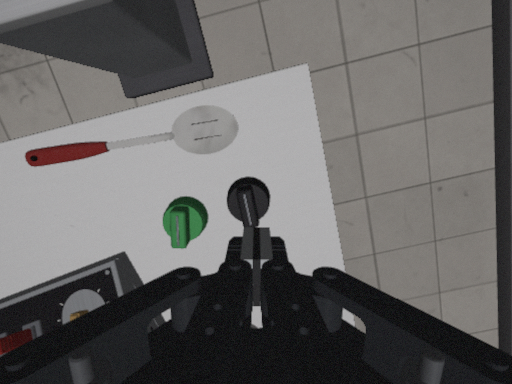

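The wrist view shows the black knob at (248,200), with its bar from (243,188) to (253,225). The green decoy is at (185,220), the spindle at (80,318) and the shut fingertips at (257,240).

Call:
{"api": "drive_tool", "payload": {
  "deltas": "-0.167 -0.309 0.084 -0.054 -0.2725 -0.242 0;-0.167 -0.309 0.084 -0.054 -0.2725 -0.242 0;-0.167 -0.309 0.084 -0.054 -0.2725 -0.242 0;-0.167 -0.309 0.084 -0.054 -0.2725 -0.242 0;-0.167 -0.309 0.084 -0.054 -0.2725 -0.242 0;-0.167 -0.309 0.084 -0.054 -0.2725 -0.242 0;-0.167 -0.309 0.084 -0.054 -0.2725 -0.242 0;-0.167 -0.309 0.084 -0.054 -0.2725 -0.242 0;-0.167 -0.309 0.084 -0.054 -0.2725 -0.242 0;-0.167 -0.309 0.084 -0.054 -0.2725 -0.242 0"
}}

```text
time: 2.57
tcp_pos: [0.4898, -0.0414, 0.2159]
tool_rot: [0.215, -0.072, 0.974, 0.016]
wrist_force: [0.5, 0.2, -0.9]
opening: 0.0003
grasp_force: 0.0
```

```bash
python3 - <<'E'
from h import *
f0=dict(np.load("w1.npz")); 
def rayz(f,u,v,z):
    T=np.linalg.inv(f["extrinsics"]); d=T[:3,:3]@np.linalg.inv(f["mtx"])@[u,v,1]; o=T[:3,3]; return o+d*((z-o[2])/d[2])
print("bar line",rayz(f0,245,195,.057),rayz(f0,251,222,.057))
f=grab("wrist"); np.savez("w2.npz",**f)
s=readout.get_state(); print(s["tcp_pos"],s["joint_pos"].round(2),s["wrist_force"])
w=world(f); im=f["color"]; Rt=rot(s["tool_rot"]); q=Rt.inv().apply((w-s["tcp_pos"]).reshape(-1,3)).reshape(w.shape)
k=(abs(q[...,1])<.014)&(abs(q[...,0])<.02)&(q[...,2]<.05)&(q[...,2]>-.1); print("tip z in tool",np.percentile(q[k][:,2],[50,90,98,100]).round(4))
r=im.astype(int); red=(r[...,0]>90)&(r[...,1]<60)&(r[...,2]<60)&(w[...,2]>.05)
h=w@n-D; print("red h",np.percentile(h[red],[5,50,95]).round(3))
blk=(r.max(-1)<60)&(abs(h)<.012); P=w[blk]; print("panel h",len(P),np.percentile(h[blk],[10,50,90]).round(4))
cv2.imwrite("pics/w2.png",im[...,::-1])
S=np.array([.5525,.0076,.0717]);A=S-.085*yb+.001*xs
delta(A+.042*yb+.059*n,tool(yb,-n),s)
E
```

```text
bar line [0.43644193 0.27438307 0.057     ] [0.4753807  0.27290348 0.057     ]
[ 0.49153694 -0.04568329  0.21490143] [-0.32  0.26  2.15  0.53  0.38 -2.49] [ 2.8928307  -2.04499473 -1.24608887]
tip z in tool [-0.0625 -0.02    0.0041  0.0132]
red h [0.001 0.052 0.054]
panel h 24077 [-0.0002  0.0007  0.0016]
delta [-0.0023  0.0009  0.0996] turn/90 [-0.0004 -0.0002  0.0009] |d| 0.1 deg 0.1
```

View pics/w2.png

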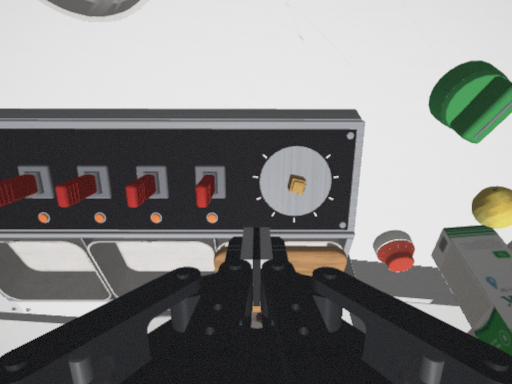

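The wrist view shows the four levers upright, from (210,190) on the left to (15,190). The spindle is at (297,184), slightly turned. J6 is near its limit, so I'll turn +90° about tool z.

Call:
{"api": "drive_tool", "payload": {
  "deltas": "0 0 0 0 0 1 0;0 0 0 0 0 1 0;0 0 0 0 0 1 0;0 0 0 0 0 1 0;0 0 0 0 0 1 0;0 0 0 0 0 1 0;0 0 0 0 0 1 0;0 0 0 0 0 1 0;0 0 0 0 0 1 0;0 0 0 0 0 1 0"
}}

```text
time: 3.45
tcp_pos: [0.4895, -0.0393, 0.2161]
tool_rot: [0.164, 0.514, 0.831, 0.14]
wrist_force: [-0.3, 0.4, 0.4]
opening: -0.0001
grasp_force: 0.0
```

```bash
python3 - <<'E'
from h import *
s=readout.get_state(); print(s["tcp_pos"],s["joint_pos"].round(2))
S=np.array([.5525,.0076,.0717]);A=S-.085*yb+.001*xs
Rt=tool(xs,-n); print(Rt[:,0]@yb)
delta(A+.042*yb+.1*n,Rt,s)
E
```

```text
[ 0.48951812 -0.03926409  0.21612774] [-0.31  0.25  2.16  0.52  0.39 -1.22]
1.0000000000000002
delta [-0.0065  0.0008  0.0601] turn/90 [-0.0009 -0.0015  0.2014] |d| 0.06 deg 18.1
```

Call:
{"api": "drive_tool", "payload": {
  "deltas": "-0.006 0.001 0.02 0 0 0.1 0;-0.006 0.001 0.04 -0.001 -0.001 0.2 0;-0.006 0.001 0.06 -0.001 -0.001 0.2 0;-0.006 0.001 0.06 -0.001 -0.001 0.2 0;-0.006 0.001 0.06 -0.001 -0.001 0.2 0;-0.006 0.001 0.06 -0.001 -0.001 0.2 0"
}}

```text
time: 3.95
tcp_pos: [0.5176, -0.0404, 0.1634]
tool_rot: [0.142, 0.634, 0.743, 0.163]
wrist_force: [-0.3, -0.6, -0.3]
opening: 0.0
grasp_force: 0.0
```

```bash
python3 - <<'E'
from h import *
f=grab("side"); s=readout.get_state(); print(s["tcp_pos"],s["joint_pos"].round(2),s["wrist_force"])
S=np.array([.5525,.0076,.0717]);A=S-.085*yb+.001*xs
Rt=tool(xs,-n); delta(A+.042*yb+.059*n,Rt,s)
w=world(f); q=rot(s["tool_rot"]).inv().apply((w-s["tcp_pos"]).reshape(-1,3)).reshape(w.shape)
k=(abs(q[...,1])<.025)&(abs(q[...,0])<.02)&(q[...,2]<.035)&(q[...,2]>-.05)
print(k.sum(),np.percentile(q[k][:,2],[50,90,97,100]).round(4))
v,u=np.where(k); print(u.min(),u.max(),v.min(),v.max())
c=f["color"][150:240,210:330,::-1]; cv2.imwrite("pics/s2.png",cv2.resize(c,None,fx=5,fy=5,interpolation=cv2.INTER_CUBIC))
E
```

```text
[ 0.51764597 -0.04051045  0.16369   ] [-0.29  0.38  2.15  0.73  0.27 -1.12] [-0.78302825  0.12310529 -0.86157526]
delta [-0.0005 -0.0002  0.0419] turn/90 [ 0.0005 -0.0004  0.0068] |d| 0.042 deg 0.6
229 [-0.0248  0.0053  0.0132  0.0177]
239 258 145 166
```

View pics/s2.png

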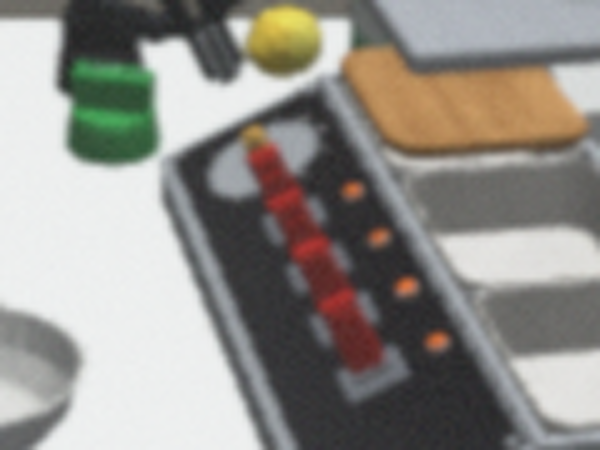

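The side view shows the levers upright from (265,165) to (350,340), with the fingers above and left of them at (215,60). The tip reads about 18 mm ahead of the TCP, which agrees with the spec. Descending now.

Call:
{"api": "drive_tool", "payload": {
  "deltas": "0 0 0.015 0 0 0.007 0;0 0 0.03 0 0 0.007 0;0 0 0.042 0 0 0.007 0;0 0 0.042 0 0 0.007 0;0 0 0.042 0 0 0.007 0"
}}

```text
time: 4.42
tcp_pos: [0.5352, -0.0379, 0.1253]
tool_rot: [0.141, 0.639, 0.739, 0.164]
wrist_force: [-0.6, 0.1, -0.3]
opening: -0.0002
grasp_force: 0.0
```

```bash
cat > chk.py <<'E'
from h import *
s=readout.get_state(); print(s["joint_pos"].round(2),s["wrist_force"].round(1))
S=np.array([.5525,.0076,.0717]);A=S-.085*yb+.001*xs
d=s["tcp_pos"]-A; print("bank y",(d@yb).round(4),"x",(d@xs).round(4),"tip h",(d@n-.019).round(4)); delta(A-.215*yb+.059*n,tool(xs,-n),s)
E
python3 chk.py
```

```text
[-0.27  0.48  2.15  0.99  0.21 -1.36] [-0.6  0.1 -0.3]
bank y 0.0426 x 0.0001 tip h 0.0396
delta [-0.2576  0.0004 -0.0007] turn/90 [ 0.0002 -0.0006 -0.001 ] |d| 0.258 deg 0.1
```

Call:
{"api": "drive_tool", "payload": {
  "deltas": "-0.015 0 0 0 0 0 0;-0.03 0 0 0 0 0 0;-0.045 0 0 0 0 0 0;-0.06 0 0 0 0 0 0;-0.075 0 0 0 0 0 0;-0.09 0 0 0 0 0 0;-0.105 0 0 0 0 0 0;-0.12 0 0 0 0 0 0;-0.135 0 0 0 0 0 0;-0.15 0 0 0 0 0 0"
}}

```text
time: 5.25
tcp_pos: [0.5567, -0.1873, 0.1255]
tool_rot: [0.141, 0.639, 0.738, 0.164]
wrist_force: [0.4, 2.2, 0.4]
opening: -0.0001
grasp_force: 0.9
```

```bash
python3 chk.py
```

```text
[-0.55  0.53  2.    0.83  0.38 -1.43] [0.4 2.2 0.4]
bank y -0.1084 x -0.0002 tip h 0.04
delta [-0.1066  0.0004 -0.    ] turn/90 [ 0.0003 -0.0002 -0.0012] |d| 0.107 deg 0.1
```

Call:
{"api": "drive_tool", "payload": {
  "deltas": "-0.015 0 0 0 0 0 0;-0.03 0 0 0 0 0 0;-0.045 0 0 0 0 0 0;-0.06 0 0 0 0 0 0;-0.075 0 0 0 0 0 0;-0.09 0 0 0 0 0 0;-0.107 0 0 0 0 0 0;-0.107 0 0 0 0 0 0;-0.107 0 0 0 0 0 0"
}}

```text
time: 6.0
tcp_pos: [0.5721, -0.2932, 0.1239]
tool_rot: [0.141, 0.639, 0.738, 0.164]
wrist_force: [0.3, 1.9, 0.1]
opening: 0.0003
grasp_force: 0.0
```

```bash
python3 chk.py; python3 - <<'E'
from h import *
f=grab("wrist"); w=world(f); r=f["color"].astype(int); h=w@n-D
S=np.array([.5525,.0076,.0717]);A=S-.085*yb
red=(r[...,0]>90)&(r[...,1]<60)&(r[...,2]<60)&(h>0.005)&(h<.07)
y=(w-A)@yb
for i in range(4):
    k=red&(y<-58*i*.001+.012)&(y>-58*i*.001-.044); print(i+1,k.sum(),np.percentile(h[k],[50,99]).round(3) if k.any() else "")
cv2.imwrite("pics/w3.png",f["color"][...,::-1])
E
```

```text
[-0.69  0.6   1.85  0.71  0.5  -1.43] [0.3 1.9 0.1]
bank y -0.2155 x -0.0012 tip h 0.0386
delta [ 0.0005  0.0012 -0.0014] turn/90 [-0.0002 -0.0003 -0.0024] |d| 0.002 deg 0.2
1 0 
2 477 [0.027 0.029]
3 2864 [0.02  0.028]
4 1891 [0.018 0.027]
```

View pics/w3.png

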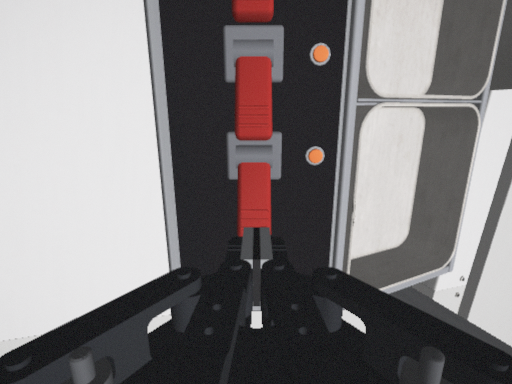

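The wrist view shows the levers laid over at (254,200), (254,100) and (254,8), each 27–29 mm high, which is off. Next I'll retreat and go to the knob.

```bash
python3 - <<'E'
from h import *
Rk=tool(np.array([0.03,1,0]),np.array([0,0,-1.])); delta([.46,-.05,.28],Rk)
s=readout.get_state(); s2=dict(s); s2["tcp_pos"]=np.array([.46,-.05,.28]); q=R.from_matrix(Rk).as_quat(); s2["tool_rot"]=np.r_[q[3],q[:3]]
delta([.445,.272,.22],Rk,s2)
E
```

```text
delta [ 0.2563 -0.0034 -0.1731] turn/90 [ 0.2312  0.192  -0.8747] |d| 0.309 deg 83.2
delta [0.0246 0.3214 0.06  ] turn/90 [0. 0. 0.] |d| 0.328 deg 0.0
```

Call:
{"api": "drive_tool", "payload": {
  "deltas": "0 0 -0.04 0 0 0 0;0 0 -0.08 0 0 0 0;0 0 -0.115 0 0 0 0;0.256 -0.003 -0.173 0.231 0.192 -0.875 0;0.256 -0.003 -0.173 0.231 0.192 -0.875 0;0.256 -0.003 -0.173 0.231 0.192 -0.875 0;0.256 -0.003 -0.173 0.231 0.192 -0.875 0;0.256 -0.003 -0.173 0.231 0.192 -0.875 0;0.256 -0.003 -0.173 0.231 0.192 -0.875 0;0.256 -0.003 -0.173 0.231 0.192 -0.875 0"
}}

```text
time: 6.88
tcp_pos: [0.4583, -0.0459, 0.2814]
tool_rot: [0.06, 0.279, 0.956, 0.07]
wrist_force: [0.7, -0.1, 1.3]
opening: -0.0003
grasp_force: 0.0
```

```bash
python3 - <<'E'
from h import *
s=readout.get_state(); print(s["tcp_pos"],s["joint_pos"].round(2))
Rk=tool(np.array([0.03,1,0]),np.array([0,0,-1.])); delta([.445,.272,.22],Rk)
E
```

```text
[ 0.4582664  -0.04586577  0.28141765] [-0.32  0.17  1.97  0.19  0.88 -1.43]
delta [0.1882 0.2479 0.09  ] turn/90 [ 0.0912  0.0763 -0.3421] |d| 0.324 deg 32.6
```

Call:
{"api": "drive_tool", "payload": {
  "deltas": "0.188 0.248 0.09 0.091 0.076 -0.342 1;0.188 0.248 0.09 0.091 0.076 -0.342 1;0.188 0.248 0.09 0.091 0.076 -0.342 1;0.188 0.248 0.09 0.091 0.076 -0.342 1;0.188 0.248 0.09 0.091 0.076 -0.342 1;0.188 0.248 0.09 0.091 0.076 -0.342 1;0.188 0.248 0.09 0.091 0.076 -0.342 1;0.188 0.248 0.09 0.091 0.076 -0.342 1;0.188 0.248 0.09 0.091 0.076 -0.342 1;0.188 0.248 0.09 0.091 0.076 -0.342 1"
}}

```text
time: 7.72
tcp_pos: [0.449, 0.2695, 0.2187]
tool_rot: [-0.0, 0.017, 1.0, 0.0]
wrist_force: [-0.1, -1.1, -0.2]
opening: 0.0853
grasp_force: 0.0
```

```bash
python3 - <<'E'
from h import *
f=grab("wrist"); s=readout.get_state(); print(s["tcp_pos"],s["joint_pos"].round(2),s["opening"])
w=world(f); im=f["color"].astype(int)
k=(im.max(-1)<90)&(abs(w[...,0]-.45)<.06)&(abs(w[...,1]-.265)<.06)&(w[...,2]>.008)&(w[...,2]<.075)
p=w[k]; print("all",k.sum(),p.min(0).round(3),p.max(0).round(3))
t=p[p[:,2]>.05]; (c,wh,a)=cv2.minAreaRect((t[:,:2]*1000).astype(np.float32)); print("bar top",len(t),c,wh,a,np.median(t[:,2]))
e=p[(p[:,2]>.02)&(p[:,2]<.035)]; print("disc",len(e),e.min(0).round(3),e.max(0).round(3), cv2.minEnclosingCircle((e[:,:2]*1000).astype(np.float32)))
cv2.imwrite("pics/w4.png",f["color"][...,::-1])
t=cams.grab_frame("top"); w=world(t); r=t["color"].astype(int); h=w@n-D; red=(r[...,0]>90)&(r[...,1]<60)&(r[...,2]<60)&(h>0)&(h<.07)&(w[...,2]>.05)
y=(w-np.array([.5649,-.0765,.072]))@yb; print("red h max",np.percentile(h[red],[50,100]).round(3),"y bins",np.histogram(y[red],bins=[-.24,-.174,-.116,-.058,.02])[0])
E
```

```text
[0.4493104  0.26837688 0.21902871] [ 0.41  0.38  1.84  0.    0.91 -1.12] 0.08557357414367069
all 2518 [0.423 0.205 0.008] [0.482 0.302 0.06 ]
bar top 1076 (454.80029296875, 272.7967224121094) (21.69600486755371, 54.484344482421875) 87.70716857910156 0.057758761153887395
disc 1287 [0.425 0.242 0.02 ] [0.481 0.302 0.035] ((454.8258056640625, 272.5547180175781), 30.899242401123047)
red h max [0.018 0.032] y bins [62 65 68 67]
```

View pics/w4.png

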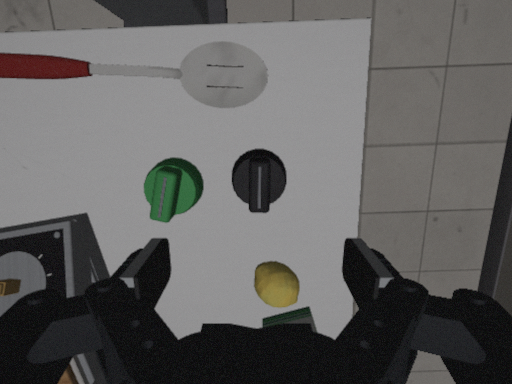

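The wrist view shows the black knob at (259,178) with its bar along the image vertical, well clear between the open fingers. The green knob at (172,188) is clear too. The top camera puts all four levers at off (highest reading 32 mm).

```bash
python3 - <<'E'
from h import *
delta([.4550,.2727,.052],tool(np.array([.04,1,0]),np.array([0,0,-1.])))
E
```

```text
delta [-0.005   0.005   0.1673] turn/90 [0.0008 0.0005 0.0013] |d| 0.167 deg 0.1
```

Call:
{"api": "drive_tool", "payload": {
  "deltas": "-0.005 0.005 0.03 0 0 0.001 1;-0.005 0.005 0.065 0 0 0.001 1;-0.005 0.005 0.1 0 0 0.001 1;-0.005 0.005 0.125 0 0 0.001 1;-0.005 0.005 0.145 0 0 0.001 1;-0.005 0.005 0.158 0 0 0.001 1;-0.005 0.005 0.167 0 0 0.001 1;-0.005 0.005 0.167 0 0 0.001 1;-0.005 0.005 0.167 0 0 0.001 1"
}}

```text
time: 8.57
tcp_pos: [0.4559, 0.2724, 0.0527]
tool_rot: [0.001, 0.021, 1.0, 0.001]
wrist_force: [0.1, 0.5, 0.8]
opening: 0.0855
grasp_force: 0.0
```

Call:
{"api": "drive_tool", "payload": {
  "deltas": "0 0 0 0 0 0 0;0 0 0 0 0 0 0;0 0 0 0 0 0 0;0 0 0 0 0 0 0;0 0 0 0 0 0 0;0 0 0 0 0 0 0;0 0 0 0 0 0 0;0 0 0 0 0 0 0;0 0 0 0 0 0 0;0 0 0 0 0 0 0"
}}

```text
time: 9.4
tcp_pos: [0.4558, 0.2731, 0.0528]
tool_rot: [0.001, 0.02, 1.0, 0.001]
wrist_force: [-1.2, -0.3, 5.5]
opening: 0.021
grasp_force: 58.5
```

```bash
python3 - <<'E'
from h import *
f=dict(np.load("w2.npz")); w=world(f); im=f["color"]; S=np.array([.5525,.0076,.0717])
hsv=cv2.cvtColor(im,cv2.COLOR_RGB2HSV); q=np.stack([(w-S)@xs,(w-S)@yb,(w-S)@n],-1)
k=(abs(q[...,0])<.03)&(abs(q[...,1])<.03)&(hsv[...,1]>90)&(hsv[...,0]<30)
print(k.sum()); P=q[k]; print(np.percentile(P,[0,5,50,95,100],axis=0).round(4).tolist())
disc=(np.hypot(q[...,0],q[...,1])<.06)&(im.min(-1)>85)&(abs(q[...,2])<.006)&(hsv[...,1]<40)
d=q[disc]; 
hull=cv2.convexHull((d[:,:2]*1000).astype(np.float32)); print("disc",disc.sum(),cv2.minEnclosingCircle(hull),cv2.fitEllipse(hull))
T=P[P[:,2]>.018]; print("top",len(T),T.mean(0).round(4),cv2.minAreaRect((T[:,:2]*1000).astype(np.float32)))
c=np.where(k); v0,u0=int(c[0].mean()),int(c[1].mean()); crop=im[v0-20:v0+20,u0-25:u0+25,::-1]
cv2.imwrite("pics/sp.png",cv2.resize(crop,None,fx=12,fy=12,interpolation=cv2.INTER_CUBIC)); print(u0,v0)
E
```

```text
328
[[-0.0142, -0.0272, 0.0048], [-0.0138, -0.026, 0.01], [-0.0051, -0.0037, 0.0215], [0.0035, 0.0046, 0.1882], [0.0061, 0.007, 0.1911]]
disc 4627 ((0.0045451391488313675, 0.043424177914857864), 59.96943283081055) ((-0.2025926113128662, 5.601383209228516), (106.45835876464844, 121.6823501586914), 93.16673278808594)
top 264 [-0.0049 -0.006   0.0665] ((-6.422107219696045, -10.129781723022461), (36.86906433105469, 15.50242805480957), 62.75617599487305)
298 202
```

View pics/sp.png

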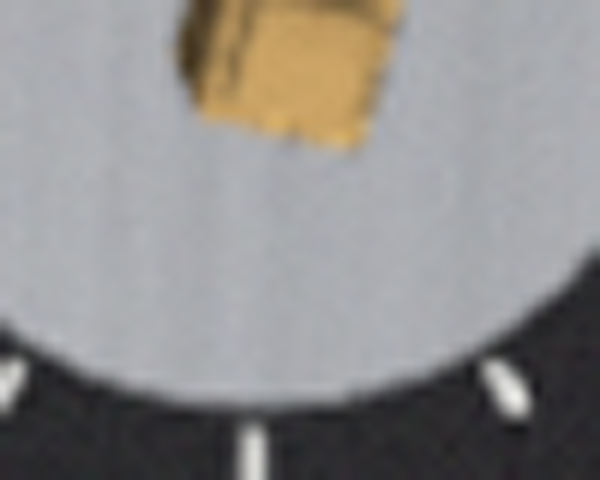

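Call:
{"api": "drive_tool", "payload": {
  "deltas": "0 0 -0.02 0 0 0 0;0 0 -0.05 0 0 0 0;0 0 -0.09 0 0 0 0;0 0 -0.13 0 0 0 0;0 0 -0.17 0 0 0 0;0 0 -0.2 0 0 0 0;0 0 -0.2 0 0 0 0;0 0 -0.2 0 0 0 0"
}}

```text
time: 10.07
tcp_pos: [0.4555, 0.2728, 0.2536]
tool_rot: [0.002, 0.02, 1.0, 0.001]
wrist_force: [-1.1, 0.4, -1.9]
opening: 0.0206
grasp_force: 59.1
```

The crop shows the brass square turned clockwise by about 14°, with its lower edge running from (205,115) to (360,150). I'll measure it properly.

```bash
python3 - <<'E'
from h import *
f=dict(np.load("w2.npz")); w=world(f); im=f["color"]; S=np.array([.5525,.0076,.0717])
hsv=cv2.cvtColor(im,cv2.COLOR_RGB2HSV); q=np.stack([(w-S)@xs,(w-S)@yb,(w-S)@n],-1)
k=(abs(q[...,0])<.02)&(abs(q[...,1])<.02)&(hsv[...,1]>80)&(hsv[...,0]<30)&(q[...,2]>.003)&(q[...,2]<.03); P=q[k]
for lo,hi in [(.003,.014),(.015,.019),(.019,.0235)]:
    T=P[(P[:,2]>lo)&(P[:,2]<=hi)]
    if len(T)>5: print(lo,len(T),T.mean(0).round(4),cv2.minAreaRect((T[:,:2]*1000).astype(np.float32)))
# disc centre from contour rays onto the plane
m=((im.min(-1)>85)&(np.hypot(q[...,0],q[...,1])<.05)&(abs(q[...,2])<.03)).astype(np.uint8)
N,L,st,C=cv2.connectedComponentsWithStats(m); i=1+st[1:,4].argmax(); cs=max(cv2.findContours((L==i).astype(np.uint8),0,1)[0],key=len)[:,0]
X=np.array([ray(f,u,v,.0) for u,v in cs])-S; e=np.c_[X@xs,X@yb]; r=np.hypot(*e.T)
print("disc",cv2.fitEllipse((e[r<.045]*1000).astype(np.float32)),len(cs))
th=np.radians(-14); 
s=readout.get_state()
xk=np.cos(th)*yb-np.sin(th)*xs; yt=np.cos(th)*xs+np.sin(th)*yb
delta(S+.16*n,tool(yt,-n),s); delta([.43,.10,.30],tool(yt,-n),s); print(s["tcp_pos"])
E
```

```text
0.003 38 [-0.0053 -0.0039  0.0098] ((-5.968712329864502, -3.3470096588134766), (7.828692436218262, 16.823883056640625), 34.3641471862793)
0.015 53 [-0.0033 -0.002   0.0178] ((-1.6802167892456055, -0.3068075180053711), (13.150927543640137, 14.252725601196289), 77.33426666259766)
0.019 161 [-0.0023 -0.0003  0.0213] ((-2.057030200958252, -0.2156047821044922), (13.178553581237793, 13.214601516723633), 77.56951141357422)
disc ((-0.043691158294677734, 0.22150194644927979), (72.5016098022461, 74.97413635253906), 162.67637634277344) 242
delta [-0.0411 -0.2737  0.0362] turn/90 [-0.2576 -0.1668  1.019 ] |d| 0.279 deg 95.8
delta [ 0.0184 -0.1736 -0.047 ] turn/90 [-0.2576 -0.1668  1.019 ] |d| 0.181 deg 95.8
[0.45548292 0.27280702 0.25358812]
```

Call:
{"api": "drive_tool", "payload": {
  "deltas": "0.018 -0.174 -0.047 -0.258 -0.167 1 0;0.018 -0.174 -0.047 -0.258 -0.167 1 0;0.018 -0.174 -0.047 -0.258 -0.167 1 0;0.018 -0.174 -0.047 -0.258 -0.167 1 0;0.018 -0.174 -0.047 -0.258 -0.167 1 0;0.018 -0.174 -0.047 -0.258 -0.167 1 0;0.018 -0.174 -0.047 -0.258 -0.167 1 0;0.018 -0.174 -0.047 -0.258 -0.167 1 0;0.018 -0.174 -0.047 -0.258 -0.167 1 0;0.018 -0.174 -0.047 -0.258 -0.167 1 0"
}}

```text
time: 10.9
tcp_pos: [0.4297, 0.0992, 0.2973]
tool_rot: [0.095, 0.578, 0.798, 0.143]
wrist_force: [-0.5, -0.3, -0.7]
opening: 0.021
grasp_force: 59.3
```

```bash
cat > k.py <<'E'
from h import *
import sys
S=np.array([.5525,.0076,.0717])-.0005*xs; th=np.radians(-12.5)
yt=np.cos(th)*xs+np.sin(th)*yb; Rt=tool(yt,-n)
s=readout.get_state(); print(s["tcp_pos"].round(4),s["joint_pos"].round(2),s["wrist_force"].round(1))
d=s["tcp_pos"]-S; print("xs",(d@xs).round(4),"yb",(d@yb).round(4),"n",(d@n).round(4),"f n",(s["wrist_force"]@n).round(1))
delta(S+float(sys.argv[1])*n-.001*Rt[:,0],Rt,s)
E
python3 k.py .13
```

```text
[0.4297 0.0992 0.2973] [ 0.02  0.06  2.09  0.18  0.67 -0.43] [-0.5 -0.3 -0.7]
xs -0.0023 yb 0.1085 n 0.2501 f n -0.3
delta [-0.1183 -0.0049  0.1114] turn/90 [-0.0634 -0.043   0.2369] |d| 0.163 deg 22.4
```

Call:
{"api": "drive_tool", "payload": {
  "deltas": "-0.118 -0.005 0.11 -0.063 -0.043 0.237 0;-0.118 -0.005 0.11 -0.063 -0.043 0.237 0;-0.118 -0.005 0.11 -0.063 -0.043 0.237 0;-0.118 -0.005 0.11 -0.063 -0.043 0.237 0;-0.118 -0.005 0.11 -0.063 -0.043 0.237 0;-0.118 -0.005 0.11 -0.063 -0.043 0.237 0;-0.118 -0.005 0.11 -0.063 -0.043 0.237 0;-0.118 -0.005 0.11 -0.063 -0.043 0.237 0"
}}

```text
time: 11.57
tcp_pos: [0.4981, -0.0002, 0.1928]
tool_rot: [0.123, 0.712, 0.668, 0.178]
wrist_force: [1.2, -1.3, -1.0]
opening: 0.021
grasp_force: 59.2
```

```bash
python3 k.py .083; python3 - <<'E'
from h import *
f=grab("top"); c=f["color"][140:225,190:310,::-1]; a=cv2.resize(c,None,fx=5,fy=5,interpolation=cv2.INTER_CUBIC)
g=grab("side"); b=cv2.resize(g["color"][120:240,200:320,::-1],None,fx=4,fy=4,interpolation=cv2.INTER_CUBIC)
cv2.imwrite("pics/s5.png",b)
E
```

```text
[ 4.981e-01 -2.000e-04  1.928e-01] [-0.2   0.3   2.17  0.53  0.29 -0.62] [ 1.2 -1.3 -1. ]
xs 0.0018 yb 0.0002 n 0.1329 f n -1.3
delta [-0.0017 -0.0018  0.0499] turn/90 [ 0.0005 -0.001   0.0046] |d| 0.05 deg 0.4
```

View pics/s5.png

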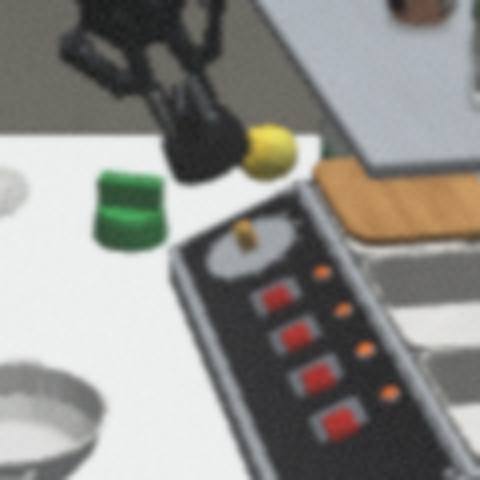

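The side view shows all four levers flat and the knob held square above the spindle at (243,235). Moving to just above the spindle tip.

Call:
{"api": "drive_tool", "payload": {
  "deltas": "-0.002 -0.002 0.01 0 -0.001 0.004 0;-0.002 -0.002 0.02 0 -0.001 0.004 0;-0.002 -0.002 0.03 0 -0.001 0.004 0;-0.002 -0.002 0.04 0 -0.001 0.004 0;-0.002 -0.002 0.05 0 -0.001 0.004 0;-0.002 -0.002 0.05 0 -0.001 0.004 0;-0.002 -0.002 0.05 0 -0.001 0.004 0"
}}

```text
time: 12.25
tcp_pos: [0.5175, 0.001, 0.1466]
tool_rot: [0.123, 0.714, 0.665, 0.178]
wrist_force: [-0.9, -0.1, -0.7]
opening: 0.0206
grasp_force: 59.2
```

```bash
python3 k.py .0528
```

```text
[0.5175 0.001  0.1466] [-0.19  0.41  2.18  0.81  0.19 -0.89] [-0.9 -0.1 -0.7]
xs -0.0001 yb -0.0014 n 0.083 f n -0.3
delta [ 0.0004 -0.0002  0.0302] turn/90 [ 0.0007 -0.0001  0.0006] |d| 0.03 deg 0.1
```

Call:
{"api": "drive_tool", "payload": {
  "deltas": "0 0 0.003 0 0 0 0;0 0 0.006 0 0 0 0;0 0 0.008 0 0 0 0;0 0 0.01 0 0 0 0;0 0 0.012 0 0 0 0;0 0 0.014 0 0 0 0;0 0 0.016 0 0 0 0;0 0 0.016 0 0 0 0"
}}

```text
time: 12.92
tcp_pos: [0.5244, 0.0019, 0.1315]
tool_rot: [0.123, 0.715, 0.665, 0.178]
wrist_force: [2.1, 4.6, -0.7]
opening: 0.0211
grasp_force: 59.4
```

```bash
python3 k.py .0528
```

```text
[0.5244 0.0019 0.1315] [-0.19  0.45  2.18  0.95  0.17 -1.03] [ 2.1  4.6 -0.7]
xs -0.0002 yb -0.0016 n 0.0663 f n -1.8
delta [ 0.0006 -0.0001  0.0135] turn/90 [ 0.0004 -0.0004  0.0002] |d| 0.014 deg 0.1
```

The bore is 8 mm onto the spindle with no axial resistance. I'll continue, easing sideways by 1 mm.

Call:
{"api": "drive_tool", "payload": {
  "deltas": "0.001 0 0.002 0 0 0 0;0.001 0 0.004 0 0 0 0;0.001 0 0.006 0 0 0 0;0.001 0 0.008 0 0 0 0;0.001 0 0.01 0 0 0 0;0.001 0 0.0115 0 0 0 0;0.001 0 0.013 0 0 0 0;0.001 0 0.014 0 0 0 0;0.001 0 0.014 0 0 0 0"
}}

```text
time: 13.67
tcp_pos: [0.5303, 0.0033, 0.119]
tool_rot: [0.123, 0.715, 0.665, 0.178]
wrist_force: [0.0, -0.6, -0.6]
opening: 0.0208
grasp_force: 59.4
```

```bash
python3 k.py .0528
```

```text
[0.5303 0.0033 0.119 ] [-0.18  0.48  2.17  1.09  0.15 -1.16] [ 0.  -0.6 -0.6]
xs -0.0 yb -0.001 n 0.0524 f n -0.5
delta [-0.     -0.0002 -0.0004] turn/90 [0.0006 0.0002 0.0001] |d| 0.0 deg 0.1
```

Call:
{"api": "drive_tool", "payload": {
  "deltas": "0 0 0.001 0 0 0 0;0 0 0.002 0 0 0 0;0 0 0.003 0 0 0 0;0 0 0.003 0 0 0 0"
}}

```text
time: 14.0
tcp_pos: [0.5305, 0.0034, 0.1185]
tool_rot: [0.124, 0.714, 0.665, 0.179]
wrist_force: [-24.5, -3.4, 38.4]
opening: 0.0207
grasp_force: 65.8
```

```bash
python3 k.py .0528
```

```text
[0.5305 0.0034 0.1185] [-0.18  0.48  2.17  1.12  0.15 -1.2 ] [-24.5  -3.4  38.4]
xs -0.0 yb -0.0009 n 0.0518 f n 45.2
delta [-0.0001 -0.0002 -0.001 ] turn/90 [0.0024 0.0004 0.0003] |d| 0.001 deg 0.2
```

It seats firmly: it stopped at 51.8 mm with 45 N. I'll relax the push and then release.

Call:
{"api": "drive_tool", "payload": {
  "deltas": "0 0 -0.0015 0 0 0 0;0 0 -0.0025 0 0 0 0;0 0 -0.0025 0 0 0 0.5;0 0 -0.0025 0 0 0 0.5;0 0 -0.0025 0 0 0 0.5;0 0 -0.0025 0 0 0 0.5;0 0 -0.0025 0 0 0 0.5;0 0 -0.0025 0 0 0 0.5;0 0 -0.0025 0 0 0 0.5;0 0 -0.0025 0 0 0 0.5"
}}

```text
time: 14.83
tcp_pos: [0.5305, 0.0033, 0.1187]
tool_rot: [0.123, 0.715, 0.665, 0.178]
wrist_force: [-0.5, 0.1, 0.8]
opening: 0.0427
grasp_force: 0.0
```

Call:
{"api": "drive_tool", "payload": {
  "deltas": "0 0 -0.01 0 0 0 0.5;0 0 -0.025 0 0 0 0.5;0 0 -0.045 0 0 0 0.5;0 0 -0.07 0 0 0 0.5;0 0 -0.1 0 0 0 0.5;0 0 -0.13 0 0 0 0.5;0 0 -0.16 0 0 0 0.5;0 0 -0.16 0 0 0 0.5;0 0 -0.16 0 0 0 0.5"
}}

```text
time: 15.58
tcp_pos: [0.4635, -0.0065, 0.2651]
tool_rot: [0.125, 0.714, 0.665, 0.179]
wrist_force: [-0.3, 0.4, -0.0]
opening: 0.0428
grasp_force: 0.0
```

```bash
python3 - <<'E'
from h import *
s=readout.get_state(); print(s["tcp_pos"],s["wrist_force"].round(1),s["opening"])
f=grab("side"); w=world(f); r=f["color"].astype(int); h=w@n-D; S=np.array([.5525,.0076,.0717])
near=(abs((w-S)@xs)<.05)&(abs((w-S)@yb)<.05); k=near&(r.max(-1)<70)&(h>.01)&(h<.09)
print("knob h",k.sum(),np.percentile(h[k],[5,50,95,100]).round(4)); t=w[k&(h>.05)]-S; print("bar top c",(t@xs).mean().round(4),(t@yb).mean().round(4))
g=grab("wrist"); w=world(g); h=w@n-D; near=(abs((w-S)@xs)<.05)&(abs((w-S)@yb)<.05)&(h>.02)&(h<.08); print("wrist knob h",near.sum(),np.percentile(h[near],[50,90,99]).round(4) if near.any() else "")
a=cv2.resize(f["color"][120:240,200:320,::-1],(480,480),interpolation=cv2.INTER_CUBIC); cv2.imwrite("pics/s6.png",a)
red=(r[...,0]>90)&(r[...,1]<60)&(r[...,2]<60); w=world(f); hh=(w@n-D)[red&(w[...,2]>.05)&(w[...,0]<.66)&(w[...,0]>.5)&(w[...,1]<0)&(w[...,1]>-.32)]; print("red",len(hh),np.percentile(hh,[50,99]).round(3))
E
```

```text
[ 0.46352944 -0.00654338  0.26511828] [-0.3  0.4 -0. ] 0.04277926780715822
knob h 262 [0.0124 0.029  0.0564 0.0596]
bar top c -0.0008 -0.018
wrist knob h 2559 [0.0314 0.0577 0.0588]
red 236 [0.274 0.321]
```

View pics/s6.png

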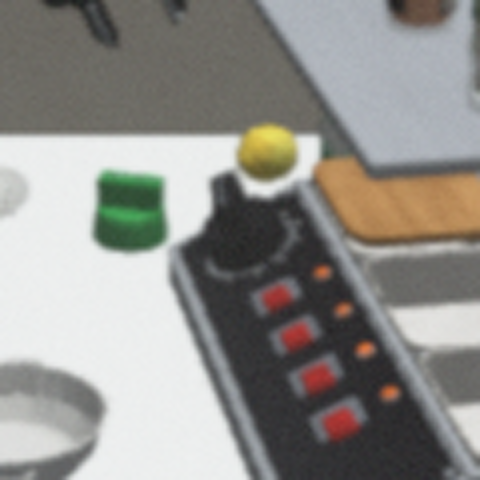

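The side view shows the knob seated on the spindle at (250,230), its top 57 mm off the panel and so flush. All four levers are laid over and the bystanders haven't moved.

```bash
python3 -c "
from cell import robot; print(robot.hand_in())"
```

```text
the job is handed in; nothing more can be done
None
```

I laid all four zone levers over to off in one drag, starting beside the spindle, then pushed the knob flush against the panel and let go of it; the job is handed in, with nothing else on the worktop touched.

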